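Release the hidden safety catch and raise the station hood

ROBOT

A 6-joint arm with a two-finger parallel gripper is mounted at the origin on the work surface. World frame = base frame: x ahead of the robot, y to its left, z up, the work surface at z = 0. Lengths are in mm, angles in rad, forces in N, time in s.
With the tool pointing down it reaches from about 375 to 925 mm from the base axis. Payload 5.7 kg.
Tool frame: the origin (TCP) lies midway between the tips of the shut fingers; the grasp point (between the pads) lies 19 mm behind it; z points along the fingers, y is the line along which they close (so a half turn about z gives the same grasp; the last joint's range is limited). The gripper opens to 85 mm and grips with 20 to 120 N. Pads are 22 mm wide; open, the fingers measure 114 mm over their backs; the gripper's body (76 mm by 85 mm) begins 54 mm behind the grasp point. The pads swing forward as they close: fully open they stand 13 mm farther back than shut.
Start: joints at [-0.115, 0.359, 1.51, -0, 1.272, -0.115], TCP at [599.969, -0.004, 231.267] pointing down, gripper open.
Joint ranges: [-2.97, 2.97], [-1.01, 2.36], [0.21, 2.38], [-0.96, 4.11], [0.2, 2.71], [-2.98, 2.98]. Speed limits (rad/s): [2.39, 2.39, 3.14, 3.14, 3.14, 3.14].

INTERFACE

Orientations are given as a unit quaternion [x, y, z, w].
In Python, from cell import observe, get_image, close_job gives the robot as it stands.
- The arm moves only by the tool apply_moves, never from a script. Its argument "targets" is a list that holds one entry, the list of rows, each a list of 7 numbers: the turn, a rotation vector about the tool's x, y, z in units of 5 degrees (1.0 is 5 degrees), then the shift along the tool's x, y, z in units of 40 mm (1.0 is 40 mm), then the opening, from 0 (shut) to 1 (fully open). A call has 1 to 20 rows; each row is the pose to reach, as a shift and turn from the pose commanded when the call began, along the tool's axes at that moment; what a row does not reach only later rows make up. A row lasts 1/12 s, in which the tool goes at most 41.7 mm and 7.16 degrees, less where a joint would pass 70% of its speed; a pose out of reach is approached as far as the arm can. A call with a gripper value outside its range is refused whole. The fingers move at their own pace and stop on an object; "squeeze" is the grip in N (left out, the last holds). Time passes only in rows, so rows that repeat a pose let the fingers close. It gives the time, the measured TCP pose, the force, the opening and the grip force at its end, in the units of the state.
- observe(): the state, without advancing time (a new reading comes with each control period).
- get_image(name): name is "scene" or "side" or "wrist"; returns a dict with "img" (420x560x3 uint8, blue, green, red), "fx", "fy", "cx", "cy" (pixels), "R" (3x3) and "t" (3): a world point X has camera coordinates R X + t. Camera axes: x right, y down, z forward; pixel columns grow to the right and rows downward; lengths in mm; the calibration is good to about 2 mm. A picture is of the moment at which its call begins. There is no depth.
- close_job(): hands the job in; it is judged then, once.
The state is a dict: "time_s": time; "joint_positions": joint angles; "qd": joint speeds; "joint_efforts": joint torques, N m; "eef_pos": TCP position; "orientation": TCP orientation; "ft_force": force on the tool from outside, world axes, zero at the start; "wrist_torque": the same for the moment, N m; "grip_width": finger opening in mm; "grip_force": force on a finger pad.
Only numpy, scipy, OpenCV 4.12 (cv2) and the standard library are available. Lean on these libraries where they do the work, as an engineer would, in place of code of your own. Each camera call takes 0.05 s, during which the arm holds its last target. There are 200 camera calls.

TASK

The hood of the control station has popped up a little, but a hidden sprung safety catch somewhere under its front edge still holds it down. Reach under the raised front edge, feel for the catch, push it aside to the station's left (as seen from the robot) while lifting, then swing the hood up until it stands upright on its own, and let go. Feel your way gently: never press on anything with more than 30 N, do not fling the hood, and leave the tablet, screwdriver and dome camera where they are.

Things in the scene. Friction and masses are not known exactly. Their poses are not given: they have to be found in the camera images.
- station: Control station, fixed: grey open body 90 x 240 mm, rim at z = 156 mm, on a base plate 10 mm thick (x -110 to 70, y +-125 mm), with a dark blue hinged hood that overhangs the front wall (x = -45 mm) by about 65 mm. Origin: underside, below the body's middle; x points from its front (robot side) to its back, y to its left seen from the robot, z up. Under the overhang: only bar and catch.
- hood (a joint): Angle of the hood, 0 = flat shut, grows as it opens, 1.6 = stop just past upright. At the start it stands at 0.05 to 0.11 and the catch holds it from going above about 0.13; with the catch pushed aside it is free once it is past about 0.21. The hinge is stiff: the hood stays where it is left, and needs about 3 to 4 N at the front edge to raise.
- hood_edge (a point): Middle of the hood's rounded front edge (a grey, soft rubber bead, 9 mm round, along the whole width of 246 mm; the point is on its centre line). The hood is a 6 mm plate; this point is 158.5 mm in front of the hinge line and 3 mm above the plate's underside (the hinge line lies at the level of the underside). The point's axes turn with the hood.
- hood_hinge (a point): Middle of the hood's hinge line, fixed, at x = +49 mm, z = 160 mm in the station's frame. The hinge line runs along the station's y axis; the frame's axes are the station's.
- hood_bar (a point): Middle of a thin steel bar under the hood, out of sight, moving with it: 232 mm long along the station's y, 8 mm deep, 4 mm thick, its centre 24 mm below the hood's underside and 34 mm behind the front edge, hung from brackets at its two ends. The catch hooks over this bar.
- catch_line (a point): A fixed point of the station (x = -98, y = 0, z = 115 mm), mid-height of the catch's dark paddle, NOT its y. The paddle is an upright blade, z 92 to 138 mm, 4 mm thick with a round 8 mm end, turning about an upright pin at x = -52 mm, 52 mm from the blade's far end. At rest its end is at x = -98 mm, about 11 mm behind the hood's edge; that end's y is unknown, anywhere from -64 to +46 mm.
- catch_entry (a point): Fixed point under the overhang (x = -98, y = -94, z = 115 mm): from y = -110 to -75 mm this space is always free. From here the paddle is met by moving left (+y), the only way it turns. Its spring resists with about 3 N at first touch, 6 N after 27 mm; the hook is clear of the bar after about 22 mm and a hard stop comes at about 38 mm. Let go, it springs back.
- tablet: Loose black tablet computer, 170 x 245 x 9 mm, lying on the bench to the left. Origin: centre of its underside. Leave alone.
- driver: Loose screwdriver with a red handle lying on the bench to the right of the station, along its own x axis. Leave alone.
- dome: Loose white dome camera, 100 mm across and 67 mm high, standing on the bench to the right of the station. Origin: centre of its underside. Leave alone.

How it is judged:
By the outcome, as a careful person would: the job done as asked, in the order asked, and still so for the second after the job is handed in, with the robot touching nothing.
It also fails if it takes over 61 s, if anything falls off the work surface, if the arm or the gripper's body presses on something with over 40 N, if the wrist force passes 120 N, or if a joint passes its speed limit or range.

## Working session

There is one attempt and no reset: what is moved stays moved. The work goes in short steps, Python scripts to look and compute and a tool call to move; the robot and the scene stay as the last step left them, time stands still between calls to the robot, and variables do not carry over. Pictures are saved under pics/ and viewed, at most 10 in all, crops included, and the job is handed in when it is done.

Besides the shell and the picture viewer there is one more tool, called after "Call:" in YAML: its name, and indented under it one key for each argument. apply_moves: Moves the arm, as the interface text tells. Its arguments: {"type":"object","properties":{"targets":{"type":"array"},"squeeze":{"type":"number"}},"required":["targets"]}

```bash
ls; mkdir -p pics; python3 - <<'E'
from cell import observe,get_image
import cv2,numpy as np
print(observe())
for n in("scene","side"):
    d=get_image(n); cv2.imwrite(f"pics/{n}0.png",d["img"]); print(n,d["fx"],d["cx"],d["cy"],np.round(d["R"],4).tolist(),np.round(d["t"],1))
E
```

```text
pics
{'time_s': 0.0, 'joint_positions': array([-1.15099783e-01,  3.59513953e-01,  1.51146734e+00,  7.52351939e-06,
        1.27249678e+00, -1.15109960e-01]), 'qd': array([-0.00054206, -0.00032618,  0.00053086,  0.00172026,  0.00035806,
        0.00064372]), 'joint_efforts': array([ 1.96551155e-03, -5.27614331e+01, -2.78626120e+01, -6.37880498e-05,
        1.32890840e-02, -2.81424428e-05]), 'eef_pos': array([5.99301186e+02, 7.59517969e-02, 2.30434981e+02]), 'orientation': array([ 7.07103653e-01,  7.07109281e-01, -5.82806682e-04, -7.40974214e-04]), 'ft_force': array([ 0.60819521, -0.35396351,  0.1262559 ]), 'wrist_torque': array([-0.03322395,  0.01630995, -0.00820592]), 'grip_force': 0.0, 'grip_width': 85.51220456318714}
scene 532.1122815706749 271.92316927440106 210.54031060940713 [[0.769, 0.6391, 0.0117], [0.551, -0.6534, -0.5192], [-0.3242, 0.4057, -0.8546]] [-492.4 -279.  1605.4]
side 403.81546256117593 274.7140236088988 209.9150441320331 [[0.9284, -0.3711, 0.02], [-0.213, -0.5756, -0.7895], [0.3045, 0.7287, -0.6134]] [-570.1  235.2  909.8]
```

View pics/scene0.png

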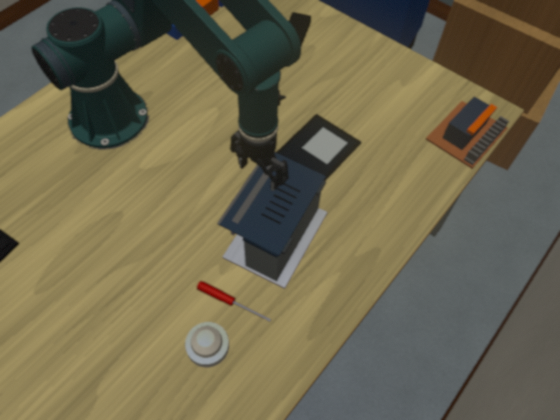

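View pics/side0.png

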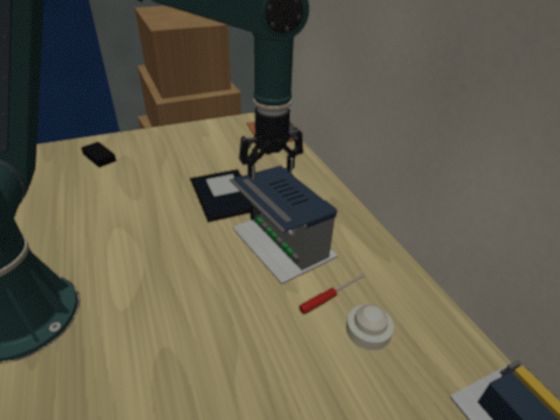

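Scene picture: hood at about (272,205) with its front edge to the left from (222,222) to (282,160), base plate corners at about (226,255), (285,284), (326,212). Side picture: hood corners at about (233,180), (303,225), (335,210), base plate corners at about (235,232), (283,278), (335,255). Enlarging both.

```bash
python3 - <<'E'
import cv2,numpy as np
a=cv2.imread("pics/scene0.png")[140:300,205:345];b=cv2.imread("pics/side0.png")[150:290,222:352]
a=cv2.resize(a,None,fx=3.6,fy=3.6,interpolation=cv2.INTER_CUBIC)[:576,:400] if 0 else cv2.resize(a,(420,480),interpolation=cv2.INTER_CUBIC)
b=cv2.resize(b,(377,406),interpolation=cv2.INTER_CUBIC)
c=np.zeros((480,800,3),np.uint8);c[:,:420]=a;c[:406,423:]=b[:,:377]
c=cv2.convertScaleAbs(c,alpha=1.7,beta=15)
cv2.imwrite("pics/crop1.png",c)
E
```

```text
(no output)
```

View pics/crop1.png

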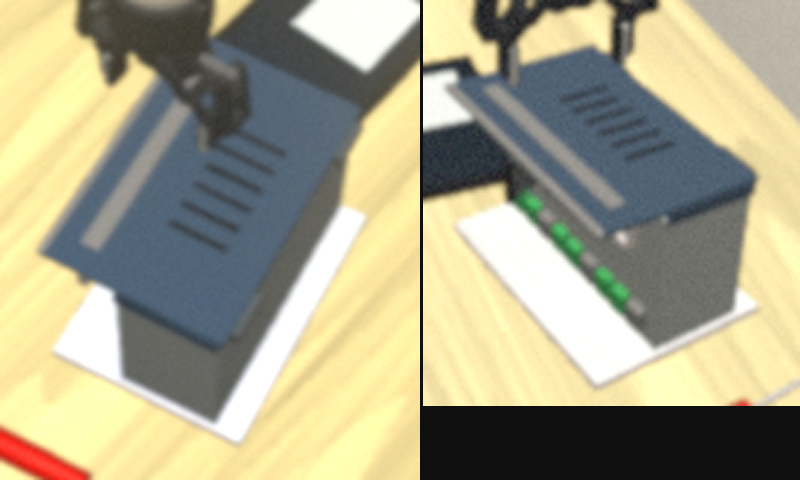

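Crop: plate corners are sharp in both views (front-right, back-right, back-left in scene; front-left, front-right, back-right in side), and the bead's right end shows at scene (218,224) and side (284,231). Fitting pose.

```bash
cat > h.py <<'E'
import numpy as np
from cell import get_image
from scipy.optimize import least_squares
def cam(n):
    d=get_image(n);return d
def ray(d,p):
    R=np.array(d["R"]);t=np.array(d["t"]).ravel()
    v=R.T@np.array([(p[0]-d["cx"])/d["fx"],(p[1]-d["cy"])/d["fy"],1]);return -R.T@t,v/np.linalg.norm(v)
def onz(d,p,z):
    c,v=ray(d,p);return c+v*(z-c[2])/v[2]
def cross(rs):
    A=sum(np.eye(3)-np.outer(v,v) for c,v in rs);b=sum((np.eye(3)-np.outer(v,v))@c for c,v in rs);return np.linalg.solve(A,b)
E
python3 - <<'E'
from h import *
S=cam("scene");D=cam("side")
obs=[(S,(223.3,257.3),(-110,-125)),(S,(285,287.3),(70,-125)),(S,(326.7,211),(70,125)),
(D,(233.7,228.6),(-110,125)),(D,(282.3,282.8),(-110,-125)),(D,(337.2,256.2),(70,-125))]
P=np.array([onz(d,p,10)[:2] for d,p,_ in obs]);Q=np.array([q for *_,q in obs])
print(P.round(1).tolist())
def T(x,q): c,s=np.cos(x[2]),np.sin(x[2]);return np.array([[c,-s],[s,c]])@np.asarray(q).T+np.array(x[:2])[:,None]
f=least_squares(lambda x:(T(x,Q).T-P).ravel(),[650,0,0])
print(f.x,f.fun.reshape(-1,2).round(1).tolist())
e=cross([ray(S,(218.3,224)),ray(D,(284.4,231))]);c,s=np.cos(f.x[2]),np.sin(f.x[2])
print(e,np.array([[c,s],[-s,c]])@(e[:2]-f.x[:2]))
# left end: side ray meets station y=123
o,v=ray(D,(230.3,180.3));n=np.array([-s,c,0]);k=(123-n@(o-np.r_[f.x[:2],0]))/(n@v);p=o+k*v;print(p,np.array([[c,s],[-s,c]])@(p[:2]-f.x[:2]))
E
```

```text
[[583.3, -125.6], [755.6, -88.3], [702.5, 155.6], [531.3, 106.3], [581.9, -129.8], [752.9, -95.6]]
[6.61768682e+02 1.54423586e+01 2.17954849e-01] [[-1.9, -4.8], [1.5, -3.1], [0.5, -3.0], [-4.0, 7.4], [-0.5, -0.6], [4.3, 4.1]]
[ 581.8862881  -124.98347665  174.72533778] [-108.35725759 -119.83036706]
[531.05367394 112.47299758 170.02227745] [-106.64126002  123.        ]
```

```bash
python3 - <<'E'
from h import *
import cv2
S=cam("scene");D=cam("side")
x0=[661.8,15.4,0.218]
C=dict(FL=(-110,125),FR=(-110,-125),BR=(70,-125),BL=(70,125))
def W(x,q,z=10): c,s=np.cos(x[2]),np.sin(x[2]);return np.array([c*q[0]-s*q[1]+x[0],s*q[0]+c*q[1]+x[1],z])
def pr(d,X): q=np.array(d["R"])@X+np.array(d["t"]).ravel();return np.array([d["fx"]*q[0]/q[2]+d["cx"],d["fy"]*q[1]/q[2]+d["cy"]])
pts=[]
for nm,d,edges in(("S",S,[("FR","BR"),("BR","BL")]),("D",D,[("FL","FR"),("FR","BR")])):
    hsv=cv2.cvtColor(cv2.GaussianBlur(d["img"],(3,3),0),cv2.COLOR_BGR2HSV)
    sat=hsv[...,1].astype(float);L=cv2.GaussianBlur(d["img"],(3,3),0)[...,0].astype(float) # blue: white plate high, wood low
    for a,b in edges:
        for u in np.linspace(.06,.94,23):
            q=np.array(C[a])*(1-u)+np.array(C[b])*u
            n=np.array([0,0.]);k=0 if C[a][0]==C[b][0] else 1;n[k]=np.sign(C[a][k])
            ss=np.arange(-14,14.1,.5)
            px=np.array([pr(d,W(x0,q+n*s)) for s in ss],np.float32)
            v=cv2.remap(L.astype(np.float32),px[:,0].copy(),px[:,1].copy(),cv2.INTER_LINEAR).ravel()
            g=np.gradient(v);i=g.argmin()
            if -g[i]>4 and v[max(i-5,0)]>150: pts.append((nm+a+b,k,np.sign(C[a][k])*abs(C[a][k]),onz(d,px[i],10)))
def res(x):
    c,s=np.cos(x[2]),np.sin(x[2]);r=[]
    for _,k,val,X in pts:
        dx,dy=X[0]-x[0],X[1]-x[1];r.append(((c*dx+s*dy) if k==0 else (-s*dx+c*dy))-val)
    return np.array(r)
f=least_squares(res,x0,loss="soft_l1");print(f.x)
for e in sorted({p[0] for p in pts}): 
    m=[i for i,p in enumerate(pts) if p[0]==e];print(e,len(m),res(f.x)[m].round(1))
E
```

```text
[6.61800241e+02 1.54005684e+01 2.91079631e-01]
SFRBR 1 [0.]
```

```bash
cat > ref.py <<'E'
from h import *
import cv2
S=cam("scene");D=cam("side")
x0=[661.8,15.4,0.218]
C=dict(FL=(-110,125),FR=(-110,-125),BR=(70,-125),BL=(70,125))
def W(x,q,z=10): c,s=np.cos(x[2]),np.sin(x[2]);return np.array([c*q[0]-s*q[1]+x[0],s*q[0]+c*q[1]+x[1],z])
def pr(d,X): q=np.array(d["R"])@X+np.array(d["t"]).ravel();return np.array([d["fx"]*q[0]/q[2]+d["cx"],d["fy"]*q[1]/q[2]+d["cy"]])
pts=[]
for nm,d,edges in(("S",S,[("FR","BR"),("BR","BL")]),("D",D,[("FL","FR"),("FR","BR")])):
    L=cv2.GaussianBlur(d["img"],(3,3),0)[...,0].astype(np.float32)
    for a,b in edges:
        for u in np.linspace(.06,.94,23):
            q=np.array(C[a])*(1-u)+np.array(C[b])*u
            n=np.zeros(2);k=0 if C[a][0]==C[b][0] else 1;n[k]=np.sign(C[a][k])
            ss=np.arange(-14,14.1,.5)
            px=np.array([pr(d,W(x0,q+n*s)) for s in ss],np.float32)
            v=cv2.remap(L,px[:,:1].copy(),px[:,1:].copy(),cv2.INTER_LINEAR).ravel()
            g=np.gradient(v);i=g.argmin()
            if u==.5 or abs(u-.5)<.01: print(nm,a,b,v[::6].round())
            if -g[i]>4: pts.append((nm+a+b,k,float(C[a][k]),onz(d,px[i],10)))
def res(x):
    c,s=np.cos(x[2]),np.sin(x[2])
    return np.array([((c*(X[0]-x[0])+s*(X[1]-x[1])) if k==0 else (-s*(X[0]-x[0])+c*(X[1]-x[1])))-v for _,k,v,X in pts])
f=least_squares(res,x0,loss="soft_l1");print(f.x)
for e in sorted({p[0] for p in pts}): 
    m=[i for i,p in enumerate(pts) if p[0]==e];print(e,len(m),res(f.x)[m].round(1))
E
python3 ref.py
```

```text
S FR BR [ 61.  88. 115. 120. 106.  95.  93.  93.  92.  91.]
S BR BL [152. 152. 150. 144. 126. 104.  90.  85.  84.  86.]
D FL FR [142. 142. 140. 134. 122. 106.  96.  93.  92.  93.]
D FR BR [ 60.  77.  99. 114. 110.  99.  90.  89.  91.  93.]
[6.60016217e+02 1.91340340e+01 2.08819317e-01]
SBRBL 10 [ 0.5  0.4  0.3  0.2  0.1  0.5 -0.6 -1.2 -0.8  0.1]
SFRBR 9 [-0.4  0.6  0.2  0.8 -0.7  0.4 -0.6 -1.   0.5]
```

```bash
sed -i 's/-g\[i\]>4/-g[i]>2/; /u==.5/d' ref.py; python3 ref.py
```

```text
[6.61669775e+02 1.73844497e+01 2.04469044e-01]
DFLFR 23 [ 1.2  0.4  0.   0.7  0.8  1.4  1.1  0.2  1.8 -0.   2.1  1.7  0.9  1.
  2.1  1.3  1.4  1.5  0.2  0.8  0.5  1.1  0.2]
DFRBR 19 [-1.3 -0.2 -0.6 -1.  -0.4 -0.8  0.3  0.4 -1.5 -2.2 -2.1 -2.5 -1.9 -2.3
 -2.2 -2.6 -0.4 -0.3 -1.7]
SBRBL 23 [-0.3 -0.4 -0.6 -0.7 -0.8 -0.5 -1.6 -0.7 -1.9 -2.  -1.1  0.2 -2.4 -1.6
  0.3 -0.8 -1.5 -0.6 -0.7 -1.4 -1.5 -0.6 -1.3]
SFRBR 23 [ 1.2  2.3  1.4 -0.   1.1  2.2  2.8 -0.1  1.5  0.6  0.2  0.8  1.4  0.5
 -0.4  0.2  1.3 -0.1  0.5 -0.4  1.6  1.2  2.8]
```

Call:
apply_moves:
  targets:
    - [[0,0,0,0,0,-0.8,1],[0,0,0,0,0,-1.6,1],[0,0,0,-0.6,-0.6,-2,1],[0,0,0,-1.2,-1.2,-2,1],[0,0,0,-1.8,-1.8,-2,1],[0,0,0,-2.4,-2.4,-2,1],[0,0,0,-2.8,-3,-2,1],[0,1.2,0,-2.8,-3,-2,1],[0,2.4,0,-2.8,-3,-2,1],[0,3.6,0,-2.8,-3,-2,1],[0,4.8,0,-2.8,-3,-2,1],[0,6,0,-2.8,-3,-2,1],[0,6,0,-2.8,-3,-2,1]]

```text
time_s: 1.58
eef_pos: [479.8, -114.7, 309.4]
orientation: [0.684, 0.681, 0.184, -0.185]
ft_force: [-0.8, -0.9, 0.2]
grip_width: 85.6
grip_force: 0.0
```

```bash
python3 - <<'E'
from h import *
from cell import observe
o=observe()
for k in("joint_positions","eef_pos","orientation","ft_force","grip_width"):print(k,np.round(o[k],3))
S=cam("scene")
for p in((207,343),(200,284),(235,302),(270,320)):print(onz(S,p,20).round())
E
```

```text
joint_positions [-0.685  0.288  1.546  0.403  1.654 -0.717]
eef_pos [ 479.762 -114.675  309.397]
orientation [ 0.684  0.681  0.184 -0.185]
ft_force [-0.802 -0.896  0.23 ]
grip_width 85.584
[ 707. -316.   20.]
[ 593. -219.   20.]
[ 690. -199.   20.]
[ 783. -180.   20.]
```

```bash
cat > kin.py <<'E'
import numpy as np
from scipy.optimize import least_squares
from scipy.spatial.transform import Rotation as R
def fk(q,p,s=(1,1)):
    h,L1,L2,Lt,d,a0,a1=p
    E=R.from_euler
    A=E('z',q[0]);x=A.apply([a0,d,h])
    B=A*E('y',q[1]);x=x+B.apply([0,0,L1])
    B=B*E('y',q[2]);x=x+B.apply([a1,0,L2])
    B=B*E('z',s[0]*q[3])*E('y',q[4]);x=x+B.apply([0,0,Lt])
    return x,B*E('z',s[1]*q[5]+np.pi/2)
LIM=np.array([[-2.97,2.97],[-1.01,2.36],[.21,2.38],[-.96,4.11],[.2,2.71],[-2.98,2.98]])
E
cat > data.py <<'E'
D=[([-.115100,.359514,1.511467,0,1.272497,-.115110],[599.3,.08,230.43],[.7071,.7071,-.00058,-.00074]),
([-.685,.288,1.546,.403,1.654,-.717],[479.76,-114.68,309.4],[.684,.681,.184,-.185])]
E
python3 - <<'E'
from kin import *;from data import D
for s in((1,1),(1,-1),(-1,1),(-1,-1)):
    print(s,[(fk(q,[0]*7,s)[1].inv()*R.from_quat(o)).as_rotvec().round(3) for q,_,o in D])
E
```

```text
(1, 1) [array([-0.,  0.,  0.]), array([ 0.001, -0.001, -0.001])]
(1, -1) [array([-0.  ,  0.  , -0.23]), array([ 0.000e+00, -1.000e-03, -1.435e+00])]
(-1, 1) [array([-0.,  0.,  0.]), array([-0.527,  0.605, -0.068])]
(-1, -1) [array([-0.  ,  0.  , -0.23]), array([-0.   ,  0.879, -1.418])]
```

Call:
apply_moves:
  targets:
    - [[0,1.2,0,0,0,-0.5,1],[0,2.4,0,0,0,-1,1],[0,3.6,0,0,-0.5,-1,1],[0,4.8,0,0,-0.5,-1,1],[0,6,0,0,-0.5,-1,1],[0,6,0,0,-0.5,-1,1],[0,6,0,0,-0.5,-1,1]]

```text
time_s: 2.22
eef_pos: [459.9, -131.7, 345.0]
orientation: [0.613, 0.612, 0.352, -0.354]
ft_force: [0.5, -0.5, 0.2]
grip_width: 85.6
grip_force: 0.0
```

```bash
cat > fit.py <<'E'
from kin import *;from data import D
from cell import observe
o=observe();q=list(o["joint_positions"]);open("data.py","a").write(f"D.append(({q},{list(o['eef_pos'])},{list(o['orientation'])}))\n")
D=D+[(q,o["eef_pos"],o["orientation"])]
print(np.round(q,3),o["eef_pos"].round(1))
f=least_squares(lambda p:np.concatenate([fk(q,p)[0]-x for q,x,_ in D]+[0.005*(np.array(p)-[350,400,400,200,70,0,0])]),[350,400,400,200,70,0,0])
print(f.x.round(1),f.fun.round(1));np.save("p.npy",f.x)
E
python3 fit.py
```

```text
[-0.885  0.491  1.483  0.646  2.004 -0.873] [ 459.9 -131.7  345. ]
[248.5 571.5 437.7 373.5  68.7  -8.   52.5] [-0.3 -0.2 -0.   0.1 -0.2  0.   0.2  0.1  0.  -0.5  0.9  0.2  0.9 -0.
 -0.   0.3]
```

```bash
cat > ik.py <<'E'
from kin import *
from cell import observe
p=np.load("p.npy")
X0=np.array([661.5,17.4,0]);Y=0.2045
def w(q): c,s=np.cos(Y),np.sin(Y);return X0+np.array([c*q[0]-s*q[1],s*q[0]+c*q[1],q[2]])
def orient(beta,pitch,flip):  # pitch>0 = up; fingers' y vertical
    z=np.array([np.cos(Y+beta)*np.cos(pitch),np.sin(Y+beta)*np.cos(pitch),np.sin(pitch)])
    x=np.cross([0,0,1.],z);x/=np.linalg.norm(x);x*=flip
    return R.from_matrix(np.c_[x,np.cross(z,x),z])
def ik(x,o,q0):
    r=lambda q:np.r_[(fk(q,p)[0]-x)/100,(fk(q,p)[1].inv()*o).as_rotvec()*3]
    f=least_squares(r,q0,bounds=(LIM[:,0],LIM[:,1]));return f.x,np.linalg.norm(fk(f.x,p)[0]-x),np.degrees((fk(f.x,p)[1].inv()*o).magnitude())
def mv(o): # from current pose to (x,R): units
    pass
E
python3 - <<'E'
from ik import *
q0=observe()["joint_positions"]
for s in((-150,-94,115),(-92,0,115)):
  for b in(0,20,40,60):
    for fl in(1,-1):
      best=min((ik(w(s),orient(np.radians(b),pt,fl),np.clip(g,LIM[:,0]+.01,LIM[:,1]-.01))+(pt,) for pt in(0,) for g in(q0,[-.8,.6,1.8,2,1.5,0],[-.5,.4,2,3,1,1],[-.5,.4,2,2,1,-2])),key=lambda t:t[1]+5*t[2])
      print(s,b,fl,best[0].round(2),round(best[1],1),round(best[2],1))
E
```

```text
(-150, -94, 115) 0 1 [-1.11  1.2   2.38  1.7   1.69  2.71] 26.3 5.9
(-150, -94, 115) 0 -1 [-1.11  1.2   2.38  1.7   1.69 -0.43] 26.3 5.9
(-150, -94, 115) 20 1 [-1.14  1.04  2.26  1.46  1.55  2.98] 0.6 0.2
(-150, -94, 115) 20 -1 [-1.14  1.04  2.26  1.45  1.55 -0.15] 0.0 0.0
(-150, -94, 115) 40 1 [-1.06  1.    1.97  1.18  1.63 -2.98] 0.7 0.2
(-150, -94, 115) 40 -1 [-1.06  1.    1.97  1.18  1.63  0.15] 0.0 0.0
(-150, -94, 115) 60 1 [-0.95  1.04  1.68  0.99  1.81 -2.79] 0.0 0.0
(-150, -94, 115) 60 -1 [-0.95  1.04  1.68  0.99  1.81  0.35] 0.0 0.0
(-92, 0, 115) 0 1 [-0.73  1.31  2.38  1.99  1.94  2.64] 42.2 8.6
(-92, 0, 115) 0 -1 [-0.73  1.31  2.38  1.99  1.94 -0.51] 42.2 8.6
(-92, 0, 115) 20 1 [-0.88  1.08  2.37  1.7   1.61  2.84] 0.0 0.0
(-92, 0, 115) 20 -1 [-0.88  1.08  2.37  1.7   1.61 -0.31] 0.0 0.0
(-92, 0, 115) 40 1 [-0.86  0.97  2.05  1.35  1.57 -2.98] 10.1 3.4
(-92, 0, 115) 40 -1 [-0.87  1.01  2.09  1.37  1.58  0.05] 0.0 0.0
(-92, 0, 115) 60 1 [-0.78  1.02  1.79  1.13  1.72 -2.84] 0.0 0.0
(-92, 0, 115) 60 -1 [-0.78  1.02  1.79  1.13  1.72  0.3 ] 0.0 0.0
```

```bash
cat >> ik.py <<'E'
def units(tgt,o,x=None,oc=None):
    s=observe();x=s["eef_pos"] if x is None else x;oc=R.from_quat(s["orientation"]) if oc is None else oc
    return (np.degrees((oc.inv()*o).as_rotvec())/5).round(2),(oc.inv().apply(tgt-x)/40).round(3)
def st(x): c,s=np.cos(Y),np.sin(Y);d=x-X0;return np.array([c*d[0]+s*d[1],-s*d[0]+c*d[1],d[2]])
E
python3 - <<'E'
from ik import *
o=orient(np.radians(30),0,-1);q0=observe()["joint_positions"]
for s in((-190,-94,200),(-190,-94,127),(-88,-94,127),(-88,70,127),(-88,70,150)):
    a=ik(w(s),o,q0);q0=a[0];print(s,a[0].round(2),round(a[1],2),round(a[2],2),w(s).round(1))
print(units(w((-190,-94,200)),o))
E
```

```text
(-190, -94, 200) [-1.2   0.81  2.19  1.22  1.62  0.13] 0.0 0.0 [ 494.5 -113.2  200. ]
(-190, -94, 127) [-1.2   0.98  2.16  1.22  1.57 -0.  ] 0.0 0.0 [ 494.5 -113.2  127. ]
(-88, -94, 127) [-0.97  0.98  2.06  1.44  1.58  0.1 ] 0.0 0.0 [594.4 -92.5 127. ]
(-88, 70, 127) [-0.78  1.04  2.35  1.64  1.59 -0.24] 0.0 0.0 [561.1  68.1 127. ]
(-88, 70, 150) [-0.78  0.98  2.36  1.64  1.58 -0.2 ] 0.0 0.0 [561.1  68.1 150. ]
(array([-3.03, 12.15, 18.92]), array([-2.902,  0.875,  2.216]))
```

Call:
apply_moves:
  targets:
    - [[-0.17,0.68,1.05,-0.16,0.05,0.12,0.9],[-0.34,1.35,2.1,-0.32,0.1,0.25,0.8],[-0.5,2.03,3.15,-0.48,0.15,0.37,0.7],[-0.67,2.7,4.2,-0.64,0.19,0.49,0.6],[-0.84,3.38,5.26,-0.81,0.24,0.62,0.53],[-1.01,4.05,6.31,-0.97,0.29,0.74,0.53],[-1.18,4.73,7.36,-1.13,0.34,0.86,0.53],[-1.35,5.4,8.41,-1.29,0.39,0.98,0.53],[-1.51,6.08,9.46,-1.45,0.44,1.11,0.53],[-1.68,6.75,10.51,-1.61,0.49,1.23,0.53],[-1.85,7.43,11.56,-1.77,0.53,1.35,0.53],[-2.02,8.1,12.61,-1.93,0.58,1.48,0.53],[-2.19,8.78,13.66,-2.1,0.63,1.6,0.53],[-2.36,9.45,14.72,-2.26,0.68,1.72,0.53],[-2.52,10.13,15.77,-2.42,0.73,1.85,0.53],[-2.69,10.8,16.82,-2.58,0.78,1.97,0.53],[-2.86,11.48,17.87,-2.74,0.83,2.09,0.53],[-3.03,12.15,18.92,-2.9,0.875,2.216,0.53],[-3.03,12.15,18.92,-2.9,0.875,2.216,0.53],[-3.03,12.15,18.92,-2.9,0.875,2.216,0.53]]

```text
time_s: 3.88
eef_pos: [495.0, -112.2, 201.9]
orientation: [0.646, -0.286, 0.29, -0.646]
ft_force: [0.1, -0.3, 0.1]
grip_width: 45.5
grip_force: 0.0
```

```bash
python3 fit.py; python3 - <<'E'
from ik import *
o=orient(np.radians(30),0,-1);s=observe()
print(st(s["eef_pos"]),s["ft_force"],s["grip_width"],R.from_quat(s["orientation"]).as_matrix().round(2).tolist())
print(units(w((-190,-94,127)),o))
from cell import get_image;import cv2
a=get_image("side")["img"];b=get_image("wrist")["img"]
c=np.zeros((420,800,3),np.uint8);c[:,:370]=a[:,:370];c[:322,370:]=cv2.resize(b,(430,322));c=cv2.convertScaleAbs(c,alpha=1.6,beta=10);cv2.imwrite("pics/p2.png",c)
E
```

```text
[-189.31005307  -93.08931999  201.92355949] [ 0.08845095 -0.25432115  0.12932285] 45.481165626485804 [[0.67, 0.0, 0.74], [-0.74, -0.0, 0.67], [0.0, -1.0, 0.0]]
(array([-0.02,  0.04,  0.06]), array([ 0.002,  1.873, -0.03 ]))Traceback (most recent call last):
  File "fit.py", line 1, in <module>
    from kin import *;from data import D
                      ^^^^^^^^^^^^^^^^^^
  File "data.py", line 3, in <module>
    D.append(([np.float64(-0.8850776256570989), np.float64(0.49129717142526996), np.float64(1.4828555720789187), np.float64(0.646216444180711), np.float64(2.004031494355452), np.float64(-0.8728381755176663)],[np.float64(459.93527972778776), np.float64(-131.67278855033953), np.float64(344.9570487944881)],[np.float64(0.6131106365884365), np.float64(0.6123194217439123), np.float64(0.352076692992158), np.float64(-0.3538393354462285)]))
               ^^
NameError: name 'np' is not defined
```

View pics/p2.png

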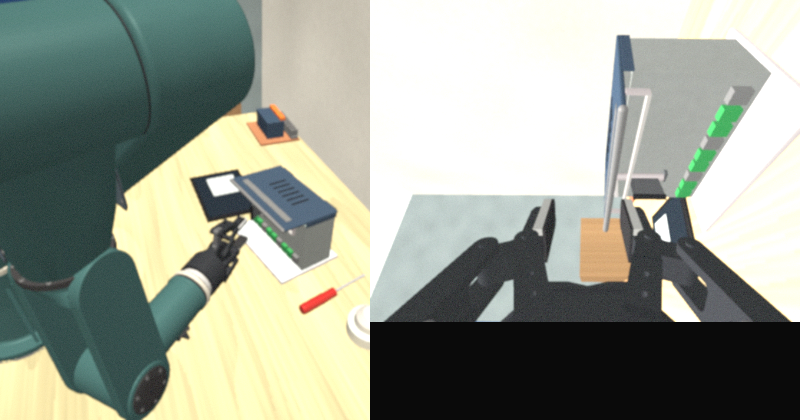

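Side view: gripper in front of the station at (235,240), clear of it. Wrist view (turned 90°, image left = up): hood edge at x≈615, bar as a light line at x≈640, and a dark blade at about (650,188), likely the catch paddle. Enlarging that.

```bash
sed -i 's/np.float64(\([^)]*\))/\1/g' data.py; sed -i 's/q=list(o\["joint_positions"\])/q=o["joint_positions"].tolist()/; s/list(o\[/list(map(float,o[/; s/list(o\[/list(map(float,o[/; ' fit.py; sed -i "s/{list(map(float,o\['eef_pos'\])}/{o['eef_pos'].tolist()}/; s/{list(map(float,o\['orientation'\])}/{o['orientation'].tolist()}/; s/{list(o\['orientation'\])}/{o['orientation'].tolist()}/" fit.py; python3 fit.py; python3 - <<'E'
from ik import *
from h import ray
from cell import get_image;import cv2
d=get_image("wrist");b=d["img"];cv2.imwrite("pics/w3.png",cv2.convertScaleAbs(cv2.resize(b[90:310,290:450],(436,600),interpolation=cv2.INTER_CUBIC),alpha=1.5,beta=10))
for px in((362,245),(358,232)):
    c,v=ray(d,px);C=st(c);V=st(c+v)-C
    for k,val in((0,-98),(0,-75),(2,115)): print(px,k,val,(C+V*(val-C[k])/V[k]).round(1))
# project helpers: catch at x=-98 for several y
for y in range(-60,60,20):
  for z in(92,138):
    X=np.array(d["R"])@w((-98,y,z))+np.array(d["t"]).ravel();print(y,z,(d["fx"]*X[0]/X[2]+d["cx"]).round(),(d["fy"]*X[1]/X[2]+d["cy"]).round())
E
```

```text
[-1.193  0.904  2.126  1.22   1.611  0.098] [ 495.4 -113.3  201.6]
[266.5 611.  433.5 372.7  69.    0.  112.1] [-0.1  0.1 -0.   0.  -0.2  0.  -0.   0.1 -0.   0.   0.  -0.  -0.4  1.1
  0.2  0.9 -0.   0.   0.6]
(362, 245) 0 -98 [-98.    9.3 122.1]
(362, 245) 0 -75 [-75.   42.5 111.4]
(362, 245) 2 115 [-82.8  31.3 115. ]
(358, 232) 0 -98 [-98.  -12.2 130.3]
(358, 232) 0 -75 [-75.   18.2 120.7]
(358, 232) 2 115 [-61.3  36.3 115. ]
-60 92 416.0 198.0
-60 138 360.0 197.0
-40 92 408.0 213.0
-40 138 355.0 213.0
-20 92 401.0 227.0
-20 138 351.0 227.0
0 92 395.0 240.0
0 138 348.0 239.0
20 92 389.0 251.0
20 138 344.0 251.0
40 92 384.0 261.0
40 138 341.0 261.0
```

View pics/w3.png

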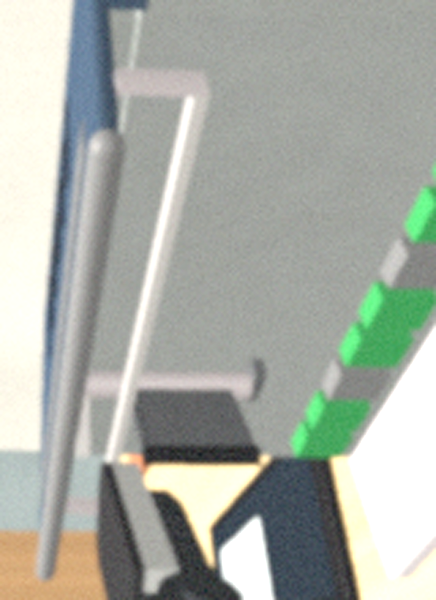

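The blade's dark round end is at wrist pixel about (362,255), rows 253–258, which matches projected y ≈ +25…+33 mm. Now descend and enter at catch_entry.

Call:
apply_moves:
  targets:
    - [[0,0,0,0,0.35,0,0.53],[0,0,0,0,0.8,0,0.53],[0,0,0,0,1.25,0,0.53],[0,0,0,0,1.65,0,0.53],[0,0,0,0,1.87,0,0.53],[0,0,0,0,1.87,0,0.53],[0,0,0,0.15,1.87,0.25,0.53],[0,0,0,0.32,1.87,0.55,0.53],[0,0,0,0.49,1.87,0.85,0.53],[0,0,0,0.66,1.87,1.15,0.53],[0,0,0,0.83,1.87,1.45,0.53],[0,0,0,1,1.87,1.75,0.53],[0,0,0,1.15,1.87,2,0.53],[0,0,0,1.27,1.87,2.2,0.53],[0,0,0,1.32,1.87,2.29,0.53],[0,0,0,1.32,1.87,2.29,0.53]]

```text
time_s: 5.37
eef_pos: [599.2, -91.1, 127.0]
orientation: [-0.645, 0.288, -0.29, 0.646]
ft_force: [-0.4, -0.6, 0.5]
grip_width: 44.9
grip_force: 0.0
```

```bash
python3 fit.py; python3 - <<'E'
from ik import *
s=observe();print(st(s["eef_pos"]),s["ft_force"].round(2),s["grip_width"]);print(units(s["eef_pos"],orient(np.radians(30),0,-1)))
o=orient(np.radians(30),0,-1);q0=s["joint_positions"]
for t in((-83,20,127),(-83,45,127),(-83,55,127),(-83,55,150)):
    a=ik(w(t),o,q0);q0=a[0];print(t,a[0].round(2),round(a[1],2),round(a[2],2))
E
```

```text
[-0.961  1.054  1.989  1.453  1.586  0.095] [599.2 -91.1 127. ]
[266.5 611.  433.5 372.7  69.    0.  112.1] [-0.1  0.1 -0.   0.  -0.2  0.  -0.   0.1 -0.   0.  -0.  -0.   0.   0.
  0.  -0.4  1.1  0.2  0.9 -0.   0.   0.6]
[-83.07267364 -93.57925697 127.04371687] [-0.42 -0.55  0.55] 44.941920936854544
(array([-0.04,  0.01,  0.02]), array([0., 0., 0.]))
(-83, 20, 127) [-0.84  1.11  2.19  1.58  1.57 -0.16] 0.0 0.0
(-83, 45, 127) [-0.8   1.13  2.23  1.61  1.58 -0.22] 0.0 0.0
(-83, 55, 127) [-0.79  1.14  2.24  1.63  1.58 -0.24] 0.0 0.0
(-83, 55, 150) [-0.79  1.09  2.26  1.63  1.58 -0.2 ] 0.0 0.0
```

Call:
apply_moves:
  targets:
    - [[0,0,0,-0.1,0,0.06,0.53],[0,0,0,-0.23,0,0.135,0.53],[0,0,0,-0.36,0,0.21,0.53],[0,0,0,-0.49,0,0.285,0.53],[0,0,0,-0.62,0,0.36,0.53],[0,0,0,-0.75,0,0.435,0.53],[0,0,0,-0.88,0,0.51,0.53],[0,0,0,-1.01,0,0.585,0.53],[0,0,0,-1.14,0,0.66,0.53],[0,0,0,-1.27,0,0.735,0.53],[0,0,0,-1.4,0,0.81,0.53],[0,0,0,-1.51,0,0.87,0.53],[0,0,0,-1.58,0,0.9125,0.53],[0,0,0,-1.58,0,0.9125,0.53]]

```text
time_s: 6.53
eef_pos: [583.6, -19.2, 126.8]
orientation: [-0.644, 0.289, -0.289, 0.647]
ft_force: [0.8, -0.2, -0.2]
grip_width: 45.3
grip_force: 0.0
```

```bash
cat > ob.py <<'E'
from ik import *
s=observe();f=s["ft_force"];c,n=np.cos(Y),np.sin(Y)
print(round(s["time_s"],2),st(s["eef_pos"]).round(1),"F st",np.round([c*f[0]+n*f[1],-n*f[0]+c*f[1],f[2]],2),s["wrist_torque"].round(2),round(s["grip_width"],1))
E
python3 ob.py
```

```text
6.53 [-83.7 -20.  126.8] F st [ 0.73 -0.32 -0.2 ] [-0.35  0.31  0.02] 45.3
```

Free so far. Feel onward slowly, 2 mm per row for 24 mm.

Call:
apply_moves:
  targets:
    - [[0,0,0,-0.043,0,0.025,0.53],[0,0,0,-0.086,0,0.05,0.53],[0,0,0,-0.13,0,0.075,0.53],[0,0,0,-0.173,0,0.1,0.53],[0,0,0,-0.216,0,0.125,0.53],[0,0,0,-0.26,0,0.15,0.53],[0,0,0,-0.303,0,0.175,0.53],[0,0,0,-0.346,0,0.2,0.53],[0,0,0,-0.39,0,0.225,0.53],[0,0,0,-0.433,0,0.25,0.53],[0,0,0,-0.476,0,0.275,0.53],[0,0,0,-0.52,0,0.3,0.53],[0,0,0,-0.52,0,0.3,0.53]]

```text
time_s: 7.62
eef_pos: [578.8, 3.9, 126.9]
orientation: [-0.644, 0.289, -0.29, 0.646]
ft_force: [-0.2, 0.5, 0.1]
grip_width: 45.6
grip_force: 0.0
```

```bash
python3 ob.py
```

```text
7.62 [-83.7   3.6 126.9] F st [-0.06  0.57  0.14] [-0.31  0.39  0.06] 45.6
```

Call:
apply_moves:
  targets:
    - [[0,0,0,-0.043,0,0.025,0.53],[0,0,0,-0.086,0,0.05,0.53],[0,0,0,-0.13,0,0.075,0.53],[0,0,0,-0.173,0,0.1,0.53],[0,0,0,-0.216,0,0.125,0.53],[0,0,0,-0.26,0,0.15,0.53],[0,0,0,-0.26,0,0.15,0.53]]

```text
time_s: 8.2
eef_pos: [576.4, 15.7, 126.9]
orientation: [-0.644, 0.289, -0.29, 0.646]
ft_force: [-0.1, -0.1, 0.7]
grip_width: 45.4
grip_force: 0.0
```

```bash
python3 ob.py
```

```text
8.2 [-83.7  15.6 126.9] F st [-0.13 -0.11  0.65] [-0.29  0.31 -0.03] 45.4
```

Call:
apply_moves:
  targets:
    - [[0,0,0,-0.043,0,0.025,0.53],[0,0,0,-0.086,0,0.05,0.53],[0,0,0,-0.13,0,0.075,0.53],[0,0,0,-0.173,0,0.1,0.53],[0,0,0,-0.173,0,0.1,0.53]]

```text
time_s: 8.62
eef_pos: [574.8, 23.5, 126.9]
orientation: [-0.644, 0.289, -0.29, 0.646]
ft_force: [0.6, 0.4, 0.2]
grip_width: 45.1
grip_force: 0.0
```

```bash
python3 ob.py; python3 - <<'E'
from cell import get_image;import cv2
b=get_image("wrist")["img"];cv2.imwrite("pics/w4.png",cv2.convertScaleAbs(b[:,:],alpha=1.6,beta=15))
E
```

```text
8.62 [-83.7  23.6 126.9] F st [0.71 0.23 0.15] [-0.32  0.35  0.01] 45.1
```

View pics/w4.png

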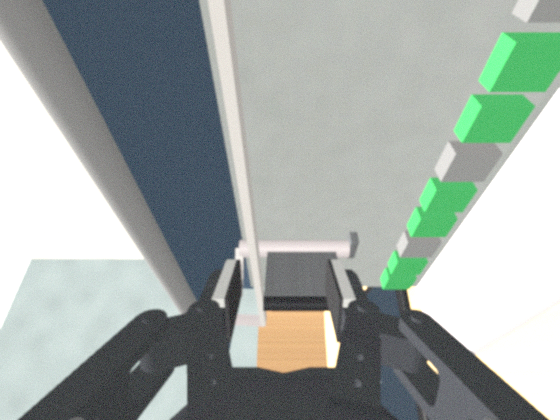

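Wrist view: the paddle (dark, cols 265–335, rows 250–310, its end near row 300) is straight ahead of the pads (upper finger at col 230, lower at col 340), not yet touched. Bar at col 255 lies between the fingers.

```bash
python3 - <<'E'
from ik import *
from h import ray
from cell import get_image
d=get_image("wrist")
for px in((300,297),(300,309),(300,252)):
    c,v=ray(d,px);C=st(c);V=st(c+v)-C
    for val in(-98,-52): print(px,val,(C+V*(val-C[0])/V[0]).round(1))
for t in((-98,y,z) for y in(30,40,50) for z in (92,138)):
    X=np.array(d["R"])@w(t)+np.array(d["t"]).ravel();print(t,(d["fx"]*X[0]/X[2]+d["cx"]).round(),(d["fy"]*X[1]/X[2]+d["cy"]).round())
E
```

```text
(300, 297) -98 [-98.   20.8 118. ]
(300, 297) -52 [-52.  118.8 112.4]
(300, 309) -98 [-98.   35.4 117.4]
(300, 309) -52 [-52.  143.6 111.3]
(300, 252) -98 [-98.  -19.8 119.8]
(300, 252) -52 [-52.   49.8 115.3]
(-98, 30, 92) 349.0 305.0
(-98, 30, 138) 261.0 305.0
(-98, 40, 92) 346.0 313.0
(-98, 40, 138) 262.0 312.0
(-98, 50, 92) 343.0 320.0
(-98, 50, 138) 263.0 319.0
```

Call:
apply_moves:
  targets:
    - [[0,0,0,-0.043,0,0.025,0.53],[0,0,0,-0.086,0,0.05,0.53],[0,0,0,-0.13,0,0.075,0.53],[0,0,0,-0.173,0,0.1,0.53],[0,0,0,-0.173,0,0.1,0.53]]

```text
time_s: 9.13
eef_pos: [573.6, 30.6, 126.7]
orientation: [-0.644, 0.289, -0.29, 0.646]
ft_force: [2.3, -1.8, -0.6]
grip_width: 45.3
grip_force: 1.5
```

```bash
python3 ob.py
```

```text
9.13 [-83.4  30.8 126.7] F st [ 1.86 -2.17 -0.63] [-0.46  0.37 -0.46] 45.3
```

Contact felt (about 2–3 N). Push on gently.

Call:
apply_moves:
  targets:
    - [[0,0,0,-0.043,0,0.025,0.53],[0,0,0,-0.086,0,0.05,0.53],[0,0,0,-0.13,0,0.075,0.53],[0,0,0,-0.173,0,0.1,0.53],[0,0,0,-0.216,0,0.125,0.53],[0,0,0,-0.26,0,0.15,0.53],[0,0,0,-0.26,0,0.15,0.53]]

```text
time_s: 9.72
eef_pos: [570.9, 42.8, 126.8]
orientation: [-0.644, 0.289, -0.29, 0.646]
ft_force: [1.5, -4.8, -1.1]
grip_width: 45.2
grip_force: 2.2
```

```bash
python3 ob.py
```

```text
9.72 [-83.5  43.3 126.8] F st [ 0.54 -5.02 -1.1 ] [-0.45  0.38 -0.64] 45.2
```

Call:
apply_moves:
  targets:
    - [[0,0,0,-0.043,0,0.025,0.53],[0,0,0,-0.086,0,0.05,0.53],[0,0,0,-0.13,0,0.075,0.53],[0,0,0,-0.173,0,0.1,0.53],[0,0,0,-0.216,0,0.125,0.53],[0,0,0,-0.226,0,0.13,0.53],[0,0,0,-0.226,0,0.13,0.53]]

```text
time_s: 10.3
eef_pos: [569.6, 51.9, 126.8]
orientation: [-0.644, 0.289, -0.291, 0.646]
ft_force: [4.3, -5.9, 0.1]
grip_width: 45.5
grip_force: 3.1
```

```bash
python3 ob.py
```

```text
10.3 [-83.   52.4 126.8] F st [ 3.03 -6.65  0.08] [-0.53  0.35 -1.15] 45.5
```

Now lift, with a little more push to the left.

Call:
apply_moves:
  targets:
    - [[0,0,0,-0.03,-0.05,0.015,0.53],[0,0,0,-0.05,-0.1,0.03,0.53],[0,0,0,-0.05,-0.15,0.03,0.53],[0,0,0,-0.05,-0.2,0.03,0.53],[0,0,0,-0.05,-0.25,0.03,0.53],[0,0,0,-0.05,-0.3,0.03,0.53],[0,0,0,-0.05,-0.3,0.03,0.53]]

```text
time_s: 10.88
eef_pos: [569.1, 54.2, 137.1]
orientation: [0.645, -0.289, 0.29, -0.645]
ft_force: [3.1, -5.4, -7.0]
grip_width: 45.6
grip_force: 4.7
```

```bash
python3 ob.py
```

```text
10.88 [-83.   54.8 137.1] F st [ 1.91 -5.93 -7.02] [-1.22  1.19 -0.91] 45.6
```

Call:
apply_moves:
  targets:
    - [[0,0,0,0,-0.05,0,0.53],[0,0,0,0,-0.1,0,0.53],[0,0,0,0,-0.15,0,0.53],[0,0,0,0,-0.2,0,0.53],[0,0,0,0,-0.2,0,0.53]]

```text
time_s: 11.3
eef_pos: [569.2, 54.0, 144.9]
orientation: [0.645, -0.289, 0.29, -0.644]
ft_force: [1.8, -5.7, -7.2]
grip_width: 45.2
grip_force: 4.8
```

```bash
python3 ob.py
```

```text
11.3 [-83.   54.6 144.9] F st [ 0.65 -5.94 -7.19] [-1.35  1.29 -0.92] 45.2
```

Call:
apply_moves:
  targets:
    - [[0,0,0,0,-0.05,0,0.53],[0,0,0,0,-0.1,0,0.53],[0,0,0,0,-0.15,0,0.53],[0,0,0,0,-0.2,0,0.53],[0,0,0,0,-0.25,0,0.53],[0,0,0,0,-0.3,0,0.53],[0,0,0,0,-0.35,0,0.53],[0,0,0,0,-0.35,0,0.53]]

```text
time_s: 11.97
eef_pos: [569.1, 53.9, 158.9]
orientation: [0.645, -0.289, 0.29, -0.644]
ft_force: [2.8, -5.6, -8.0]
grip_width: 45.3
grip_force: 5.0
```

```bash
python3 ob.py;python3 - <<'E'
from cell import get_image;import cv2
import numpy as np
b=get_image("wrist")["img"];a=get_image("scene")["img"][130:300,195:345]
c=np.zeros((420,800,3),np.uint8);c[:,:430]=b[:,100:530];c[:,430:]=cv2.resize(a,(370,420),interpolation=cv2.INTER_CUBIC)
cv2.imwrite("pics/w5.png",cv2.convertScaleAbs(c,alpha=1.6,beta=15))
E
```

```text
11.97 [-83.   54.5 158.9] F st [ 1.6  -6.05 -8.02] [-1.25  1.27 -0.92] 45.3
```

View pics/w5.png

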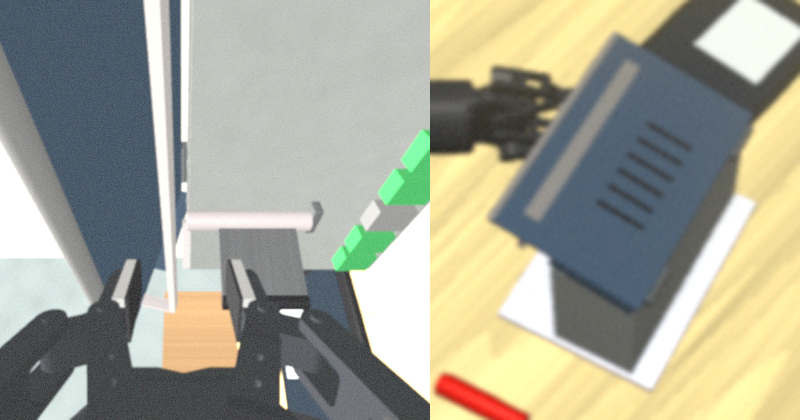

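Scene: hood clearly raised; wrist: paddle (cols 220–305) still held by the lower finger, bar (col 165) well above it. Lift further.

Call:
apply_moves:
  targets:
    - [[0,0,0,0,-0.06,0,0.53],[0,0,0,0,-0.12,0,0.53],[0,0,0,0,-0.18,0,0.53],[0,0,0,0,-0.24,0,0.53],[0,0,0,0,-0.3,0,0.53],[0,0,0,0,-0.36,0,0.53],[0,0,0,0,-0.4,0,0.53],[0,0,0,0,-0.4,0,0.53]]

```text
time_s: 12.73
eef_pos: [568.0, 55.4, 176.6]
orientation: [-0.645, 0.289, -0.289, 0.646]
ft_force: [2.2, -1.1, -5.0]
grip_width: 45.4
grip_force: 2.1
```

```bash
python3 ob.py
```

```text
12.73 [-83.8  56.2 176.6] F st [ 1.98 -1.51 -4.98] [-0.72  0.94 -0.4 ] 45.4
```

Hood is free of the catch (paddle let go, hood still at ~0.39). Back out, shut the fingers, and work out the swing arc.

Call:
apply_moves:
  targets:
    - [[0,0,0,0,0.1,0,0.53],[0,0,0,0,0.15,0,0.53],[0,0,0,-0.1,0.15,-0.2,0.53],[0,0,0,-0.25,0.15,-0.45,0.53],[0,0,0,-0.45,0.15,-0.8,0.53],[0,0,0,-0.65,0.15,-1.15,0.53],[0,0,0,-0.85,0.15,-1.5,0.4],[0,0,0,-0.95,0.15,-1.65,0.2],[0,0,0,-0.75,0.15,-1.75,0],[0,0,0,-0.4,0.15,-1.95,0],[0,0,0,-0.1,0.15,-2.1,0],[0,0,0,-0.1,0.15,-2.1,0]]

```text
time_s: 13.73
eef_pos: [504.0, -0.3, 170.6]
orientation: [-0.644, 0.289, -0.292, 0.645]
ft_force: [0.3, 0.1, -0.8]
grip_width: -0.1
grip_force: 0.0
```

```bash
python3 ob.py; python3 fit.py; python3 - <<'E'
from ik import *
from cell import get_image;import cv2
s=observe();o=orient(np.radians(30),0,-1);q=s["joint_positions"];print(units(w((-150,15,178)),o))
x0=w((-150,15,178))
def show(t,tag):
    global q
    a=ik(w(t),o,q);q=a[0];print(tag,np.round(t),units(w(t),o,x0,o)[1],q.round(2),round(a[1],1))
show((-150,15,178),"pre")
for th,rho in zip(np.radians([15,25,35,45,55,65,75,83,89]),[152,152,152,152,153,154,156,159,162]):
    show((49-rho*np.cos(th)-5.5,15,160+rho*np.sin(th)-14.5),round(np.degrees(th)))
d=get_image("side");c=cv2.resize(d["img"][110:290,200:360],(533,600),interpolation=cv2.INTER_CUBIC);cv2.imwrite("pics/s6.png",cv2.convertScaleAbs(c,alpha=1.6,beta=15))
E
```

```text
13.73 [-157.8   14.6  170.6] F st [ 0.36  0.04 -0.79] [-0.36  0.36 -0.04] -0.1
[-1.04   1.055  2.307  1.38   1.532 -0.22 ] [ 5.040e+02 -3.000e-01  1.706e+02]
[266.5 611.  433.5 372.7  69.    0.  112.2] [-0.1  0.1 -0.   0.  -0.2  0.  -0.   0.1 -0.   0.   0.  -0.   0.   0.
  0.   0.  -0.  -0.  -0.4  1.1  0.2  0.9 -0.   0.   0.6]
(array([-0.04, -0.03,  0.04]), array([ 0.09 , -0.184,  0.174]))
pre [-150   15  178] [0. 0. 0.] [-1.02  1.03  2.3   1.4   1.54 -0.18] 0.0
15 [-103.   15.  185.] [ 0.583 -0.171  1.011] [-0.89  0.98  2.25  1.52  1.57 -0.08] 0.0
25 [-94.  15. 210.] [ 0.697 -0.793  1.207] [-0.87  0.91  2.24  1.54  1.57 -0.01] 0.0
35 [-81.  15. 233.] [ 0.862 -1.367  1.494] [-0.84  0.84  2.23  1.57  1.57  0.07] 0.0
45 [-64.  15. 253.] [ 1.075 -1.875  1.862] [-0.8   0.79  2.21  1.61  1.56  0.15] 0.0
55 [-44.  15. 271.] [ 1.322 -2.321  2.289] [-0.76  0.74  2.18  1.65  1.55  0.23] 0.0
65 [-22.  15. 285.] [ 1.605 -2.677  2.78 ] [-0.71  0.7   2.14  1.69  1.53  0.3 ] 0.0
75 [  3.  15. 296.] [ 1.914 -2.955  3.315] [-0.67  0.68  2.1   1.73  1.51  0.36] 0.0
83 [ 24.  15. 303.] [ 2.177 -3.133  3.77 ] [-0.63  0.67  2.06  1.76  1.49  0.4 ] 0.0
89 [ 41.  15. 307.] [ 2.383 -3.237  4.128] [-0.61  0.67  2.03  1.78  1.47  0.44] 0.0
```

View pics/s6.png

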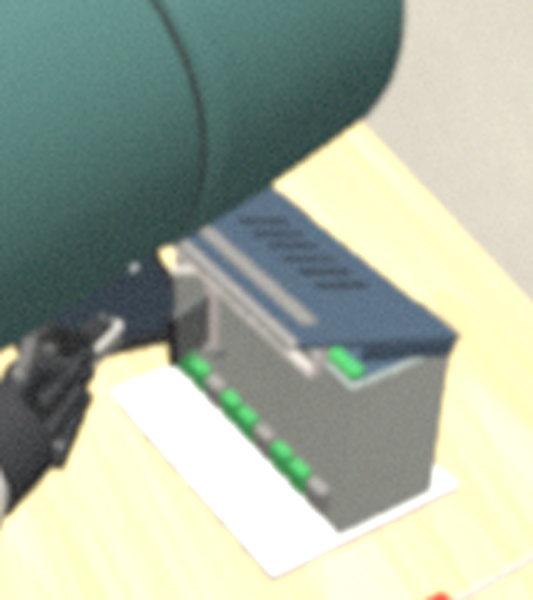

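Side view: hood stays open by itself, its bead's right end at crop (300,347); gripper clear of it at left. Swing, first part.

Call:
apply_moves:
  targets:
    - [[0,0,0,0.13,-0.1,0.3,0],[0,0,0,0.25,-0.2,0.5,0],[0,0,0,0.4,-0.27,0.75,0],[0,0,0,0.55,-0.32,1,0],[0,0,0,0.67,-0.35,1.18,0],[0,0,0,0.7,-0.51,1.23,0],[0,0,0,0.73,-0.66,1.28,0],[0,0,0,0.76,-0.82,1.33,0],[0,0,0,0.79,-0.97,1.38,0],[0,0,0,0.83,-1.12,1.45,0],[0,0,0,0.87,-1.26,1.52,0],[0,0,0,0.91,-1.41,1.59,0],[0,0,0,0.95,-1.55,1.66,0],[0,0,0,0.95,-1.55,1.66,0]]

```text
time_s: 14.95
eef_pos: [577.4, 18.3, 234.5]
orientation: [-0.644, 0.288, -0.29, 0.647]
ft_force: [-3.0, 0.1, 1.2]
grip_width: -0.0
grip_force: 1.1
```

```bash
python3 ob.py
```

```text
14.95 [-82.2  17.9 234.5] F st [-2.92  0.76  1.22] [-0.28  0.24  0.25] -0.0
```

```bash
python3 - <<'E'
from cell import get_image;import cv2
import numpy as np
b=get_image("wrist")["img"];a=get_image("side")["img"][100:290,200:360]
c=np.zeros((440,800,3),np.uint8);c[:420,:430]=b[:,80:510];c[:,430:]=cv2.resize(a,(370,440),interpolation=cv2.INTER_CUBIC)
cv2.imwrite("pics/w7.png",cv2.convertScaleAbs(c,alpha=1.6,beta=15))
E
```

```text
(no output)
```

View pics/w7.png

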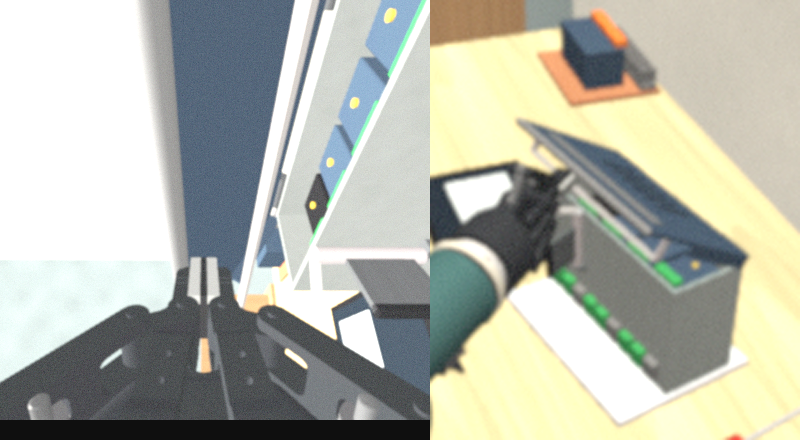

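Wrist view: shut fingertips (cols 188–222) sit between the bead (col 180) and the bar (col 250); side view shows the hood at roughly 35–40°. Continue.

Call:
apply_moves:
  targets:
    - [[0,0,0,0.05,-0.13,0.09,0],[0,0,0,0.1,-0.26,0.18,0],[0,0,0,0.16,-0.38,0.27,0],[0,0,0,0.21,-0.51,0.37,0],[0,0,0,0.27,-0.62,0.47,0],[0,0,0,0.33,-0.74,0.57,0],[0,0,0,0.4,-0.85,0.68,0],[0,0,0,0.46,-0.95,0.8,0],[0,0,0,0.53,-1.05,0.91,0],[0,0,0,0.6,-1.14,1.03,0],[0,0,0,0.67,-1.23,1.16,0],[0,0,0,0.74,-1.31,1.29,0],[0,0,0,0.74,-1.31,1.29,0]]

```text
time_s: 16.13
eef_pos: [636.7, 30.0, 286.2]
orientation: [-0.644, 0.288, -0.291, 0.646]
ft_force: [0.5, -0.3, 0.2]
grip_width: -0.1
grip_force: 0.0
```

```bash
python3 ob.py
```

```text
16.13 [-21.8  17.4 286.2] F st [ 0.43 -0.36  0.21] [-0.34  0.36  0.06] -0.1
```

Call:
apply_moves:
  targets:
    - [[0,0,0,0.05,-0.05,0.09,0],[0,0,0,0.1,-0.1,0.18,0],[0,0,0,0.16,-0.15,0.27,0],[0,0,0,0.21,-0.19,0.36,0],[0,0,0,0.26,-0.24,0.45,0],[0,0,0,0.31,-0.28,0.53,0]]

```text
time_s: 16.63
eef_pos: [660.0, 34.8, 296.4]
orientation: [-0.644, 0.289, -0.29, 0.646]
ft_force: [-2.9, 0.8, -3.2]
grip_width: 0.2
grip_force: 1.3
```

```bash
python3 ob.py; python3 - <<'E'
from cell import get_image;import cv2
import numpy as np
b=get_image("wrist")["img"];a=get_image("side")["img"][60:290,190:380]
c=np.zeros((440,800,3),np.uint8);c[:420,:430]=b[:,80:510];c[:,430:]=cv2.resize(a,(370,440),interpolation=cv2.INTER_CUBIC)
cv2.imwrite("pics/w8.png",cv2.convertScaleAbs(c,alpha=1.6,beta=15))
E
```

```text
16.63 [  2.1  17.4 296.4] F st [-2.63  1.37 -3.19] [-0.6   0.69  0.23] 0.2
```

View pics/w8.png

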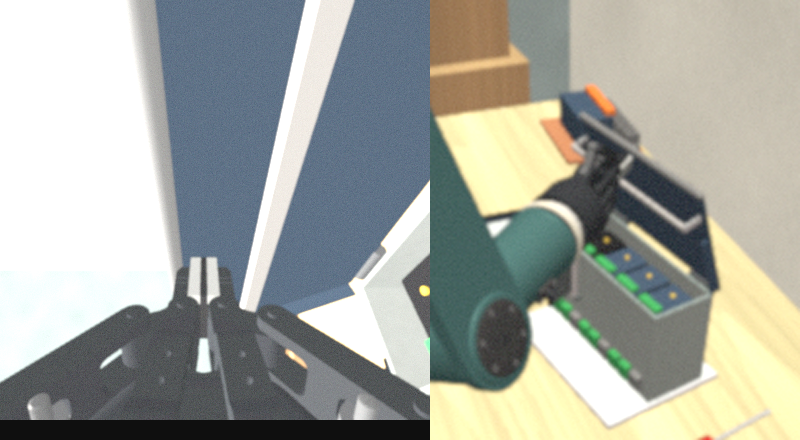

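Wrist: tips still between bead (col 170) and bar (col 255); side: hood near 75°. Finish the arc gently.

Call:
apply_moves:
  targets:
    - [[0,0,0,0.07,-0.05,0.11,0],[0,0,0,0.13,-0.09,0.23,0],[0,0,0,0.2,-0.13,0.34,0],[0,0,0,0.26,-0.18,0.455,0],[0,0,0,0.31,-0.2,0.54,0],[0,0,0,0.36,-0.22,0.63,0],[0,0,0,0.41,-0.25,0.72,0],[0,0,0,0.47,-0.28,0.81,0],[0,0,0,0.47,-0.28,0.81,0]]

```text
time_s: 17.48
eef_pos: [697.0, 42.3, 308.6]
orientation: [-0.644, 0.288, -0.29, 0.646]
ft_force: [0.3, -0.7, -0.3]
grip_width: 0.2
grip_force: 0.1
```

```bash
python3 ob.py; python3 - <<'E'
from ik import *
from cell import get_image;import cv2
# hood edge in side image: predicted right-end pixel of bead vs angle
d=get_image("side");S=get_image("scene")
for th in(1.3,1.4,1.5,1.57,1.6):
  r=[]
  for D in(d,S):
    for y in(-123,123):
      P=w((49-158.5*np.cos(th)+3*np.sin(th),y,160+158.5*np.sin(th)+3*np.cos(th)));X=np.array(D["R"])@P+np.array(D["t"]).ravel();r+=[(D["fx"]*X[0]/X[2]+D["cx"]).round(1),(D["fy"]*X[1]/X[2]+D["cy"]).round(1)]
  print(th,r)
cv2.imwrite("pics/d.png",d["img"])
g=S["img"]
for row in(215,):
  pass
E
```

```text
17.48 [ 39.8  17.1 308.6] F st [ 0.14 -0.79 -0.35] [-0.36  0.4  -0.03] 0.2
1.3 [np.float64(331.2), np.float64(161.6), np.float64(268.3), np.float64(118.3), np.float64(262.8), np.float64(214.3), np.float64(315.6), np.float64(130.9)]
1.4 [np.float64(337.0), np.float64(158.3), np.float64(273.5), np.float64(115.8), np.float64(269.7), np.float64(216.7), np.float64(322.0), np.float64(132.6)]
1.5 [np.float64(342.7), np.float64(155.7), np.float64(278.7), np.float64(113.8), np.float64(276.7), np.float64(219.5), np.float64(328.6), np.float64(134.8)]
1.57 [np.float64(346.6), np.float64(154.3), np.float64(282.3), np.float64(112.8), np.float64(281.6), np.float64(221.8), np.float64(333.2), np.float64(136.6)]
1.6 [np.float64(348.2), np.float64(153.7), np.float64(283.8), np.float64(112.5), np.float64(283.7), np.float64(222.8), np.float64(335.1), np.float64(137.5)]
```

Call:
apply_moves:
  targets:
    - [[0,0,0,0.015,0,0.025,0],[0,0,0,0.03,0,0.05,0],[0,0,0,0.045,0,0.075,0],[0,0,0,0.055,0,0.095,0],[0,0,0,0.055,0,0.095,0]]

```text
time_s: 18.0
eef_pos: [700.7, 43.0, 308.3]
orientation: [-0.644, 0.289, -0.29, 0.646]
ft_force: [-0.7, -0.1, 0.9]
grip_width: -0.1
grip_force: 0.6
```

```bash
python3 ob.py; python3 - <<'E'
from cell import get_image
import numpy as np
S=get_image("side");g=S["img"].astype(int)
for r in(135,145): # rows crossing the hood's edge in the side view: print b,g,r along columns
    print(r,[tuple(g[r,c]) if 0 else f"{c}:{g[r,c,0]},{g[r,c,1]},{g[r,c,2]}" for c in range(296,350,2)])
E
```

```text
18.0 [ 43.6  17.1 308.3] F st [-0.71  0.07  0.9 ] [-0.26  0.23  0.05] -0.1
135 ['296:19,15,17', '298:19,16,15', '300:17,17,19', '302:30,32,31', '304:82,87,88', '306:96,102,102', '308:53,53,52', '310:40,34,30', '312:48,50,48', '314:66,68,71', '316:83,86,88', '318:93,99,101', '320:96,104,106', '322:98,108,112', '324:99,108,113', '326:100,110,114', '328:100,109,114', '330:101,111,114', '332:101,110,115', '334:101,109,114', '336:101,111,115', '338:101,110,114', '340:102,111,115', '342:103,112,116', '344:102,112,116', '346:100,111,114', '348:103,111,116']
145 ['296:28,30,27', '298:20,20,20', '300:25,26,23', '302:37,35,34', '304:36,31,27', '306:34,28,18', '308:35,27,18', '310:35,31,21', '312:32,22,18', '314:38,31,25', '316:37,27,22', '318:36,29,22', '320:34,31,22', '322:37,30,24', '324:37,32,26', '326:41,37,34', '328:53,54,53', '330:70,73,73', '332:84,90,91', '334:93,99,102', '336:100,107,110', '338:102,112,115', '340:101,111,116', '342:103,112,117', '344:103,112,117', '346:104,113,118', '348:103,113,116']
```

Call:
apply_moves:
  targets:
    - [[0,0,0,0.012,0,0.021,0],[0,0,0,0.024,0,0.042,0],[0,0,0,0.036,0,0.063,0],[0,0,0,0.036,0,0.063,0]]

```text
time_s: 18.38
eef_pos: [703.6, 43.6, 308.1]
orientation: [-0.644, 0.289, -0.29, 0.646]
ft_force: [-0.7, 0.0, 0.5]
grip_width: 0.1
grip_force: 0.5
```

```bash
cat > px.py <<'E'
from cell import get_image
import numpy as np
g=get_image("side")["img"].astype(float).mean(2)
for r in(135,140,145,148): # silhouette column: last crossing of 70 going left from the bright background
    c=345
    while g[r,c]>70:c-=1
    print(r,round(c+(70-g[r,c])/(g[r,c+1]-g[r,c]),1),end="; ")
E
python3 ob.py; python3 px.py
```

```text
18.38 [ 46.6  17.1 308.1] F st [-0.69  0.17  0.49] [-0.27  0.24  0.02] 0.1
135 315.6; 140 323.6; 145 331.2; 148 336.1;
```

Call:
apply_moves:
  targets:
    - [[0,0,0,0.012,0,0.021,0],[0,0,0,0.024,0,0.042,0],[0,0,0,0.036,0,0.063,0],[0,0,0,0.036,0,0.063,0]]

```text
time_s: 18.77
eef_pos: [706.5, 44.3, 307.9]
orientation: [-0.644, 0.289, -0.29, 0.646]
ft_force: [-1.2, -0.1, 1.1]
grip_width: -0.0
grip_force: 0.5
```

```bash
python3 ob.py; python3 px.py
```

```text
18.77 [ 49.5  17.2 307.9] F st [-1.18  0.16  1.14] [-0.29  0.26  0.  ] -0.0
135 317.3; 140 325.1; 145 332.8; 148 337.6;
```

Call:
apply_moves:
  targets:
    - [[0,0,0,0.012,0,0.021,0],[0,0,0,0.024,0,0.042,0],[0,0,0,0.024,0,0.042,0]]

```text
time_s: 19.07
eef_pos: [708.3, 44.7, 308.0]
orientation: [-0.644, 0.289, -0.29, 0.646]
ft_force: [-1.3, -0.4, -0.9]
grip_width: 0.2
grip_force: 0.6
```

```bash
python3 ob.py; python3 px.py
```

```text
19.07 [ 51.4  17.2 308. ] F st [-1.32 -0.13 -0.86] [-0.36  0.42 -0.02] 0.2
135 318.3; 140 326.2; 145 333.9; 148 338.4;
```

Call:
apply_moves:
  targets:
    - [[0,0,0,-0.05,0,-0.08,0],[0,0,0,-0.15,0,-0.25,0],[0,0,0,-0.3,0,-0.52,0],[0,0,0,-0.5,0,-0.87,0],[0,0,0,-0.75,0,-1.3,0],[0,0,0,-1,0,-1.73,0],[0,0,0,-1.25,0,-2.16,0],[0,0,0,-1.5,0,-2.6,0],[0,0,0,-1.5,0,-2.6,0],[0,0,0,-1.5,0,-2.6,0]]

```text
time_s: 19.95
eef_pos: [589.9, 19.5, 307.9]
orientation: [-0.644, 0.29, -0.29, 0.646]
ft_force: [0.4, 0.6, -0.3]
grip_width: 0.2
grip_force: 0.0
```

```bash
python3 ob.py; python3 px.py; python3 - <<'E'
from h import *
import cv2
S=cam("scene");h=cv2.cvtColor(S["img"],cv2.COLOR_BGR2HSV)
m=cv2.inRange(h,(105,70,20),(125,255,140));m[:150]=m[:150];ys,xs=np.where(m[120:300,200:400]);print(xs.min()+200 if len(xs) else None,len(xs))
a=cv2.imread("pics/scene0.png")
red=lambda i:(lambda k:(np.where(k)[1].mean().round(1),np.where(k)[0].mean().round(1)))(cv2.inRange(cv2.cvtColor(i,cv2.COLOR_BGR2HSV),(0,170,80),(8,255,255))[250:330,180:300])
print(red(a),red(S["img"]),"dome diff",cv2.absdiff(a,S["img"])[320:370,180:235].mean(),"tablet",cv2.absdiff(a,S["img"])[130:165,310:362].mean())
E
```

```text
19.95 [-69.7  16.6 307.9] F st [ 0.56  0.49 -0.32] [-0.35  0.44 -0.02] 0.2
135 318.0; 140 325.7; 145 333.6; 148 338.3; 256 255
(np.float64(35.1), np.float64(42.6)) (np.float64(35.0), np.float64(42.6)) dome diff 1.3522424242424242 tablet 12.023260073260074
```

```bash
python3 -c "
from cell import close_job;print(close_job())"
```

```text
the job is handed in; nothing more can be done
None
```

I felt for the catch and pushed it aside to the left while lifting, then swung the hood up to about 1.58 rad (estimated from the side camera) and handed the job in at about 20 s. The hood held its position once I let go; the highest force in the between-move readings was about 10 N. The screwdriver and dome camera had not moved; the arm never went near the tablet, but my picture check of it was inconclusive.

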